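Shut one caddy, flip the other open

TASK

Two wooden caddies with hinged lids stand on the worktop, a tall one left open and a low, wide one that is shut. With the fingertips, first push the tall caddy's lid over so that it falls fully shut, then flip the low box's lid up by its front tab and over past upright, so that it lies fully back and stays open by itself. Nothing is to be lifted or carried: keep both boxes standing where they are, leave the other things alone, and finish clear of everything.

Things in the scene. Friction and masses are not known exactly. Their poses are not given: they have to be found in the camera images.
- tea_box: Low wide wooden box, 90 deep (x) x 130 wide (y) x 65 mm high without its lid, loose, about 2.3 kg. Origin: centre of its underside. Its x axis points from its front (where the lid's tab is) to its hinge; the front faces roughly the robot; z up.
- tea_lid (a joint): Lid angle of the low box in rad: 0 shut, 1.57 upright, 1.92 fully open against its stop. A light lid (0.14 kg) on a slightly damped hinge: below upright it falls shut, past upright it falls open, in about a second. It starts shut.
- tea_lid_hinge (a point): Middle of the low box's hinge line, at its far top edge: 45 mm along x from the box's centre, 65 mm above its underside. The hinge axis is the box's y.
- tea_lid_tab (a point): Middle of the outer edge, on the underside, of the finger tab on the low box's lid, 114 mm from the hinge; moves with the lid. The tab is 60 mm wide, 6 mm thick and stands 24 mm out beyond the box's front, free below, underside level with the lid's underside. The lid is 9 mm thick.
- tall_caddy: Tall narrow wooden caddy, 90 deep (x) x 100 wide (y) x 110 mm high without its lid, loose, about 1.9 kg. Origin: centre of its underside. Axes as for the low box: x from front to hinge, z up; the front faces roughly the robot.
- tall_lid (a joint): Lid angle of the tall caddy in rad: 0 shut, 1.57 upright, 1.92 fully open against its stop. A light lid (0.09 kg), same kind of hinge. It starts open, leaning back, away from the robot.
- tall_lid_hinge (a point): Middle of the tall caddy's hinge line, at its far top edge: 45 mm along x from its centre, 110 mm above its underside. The hinge axis is its y.
- tall_lid_tab (a point): Middle of the outer edge, on the underside, of the finger tab on the tall caddy's lid, 114 mm from the hinge; it is the highest point of the open lid. The tab is 60 mm wide, 6 mm thick and 24 mm long. The lid is 9 mm thick.
- mill_2: Small clear salt mill, 44 mm across, 90 mm tall, between the two boxes; leave alone. Origin: centre of its underside.
- spice_jar_1: Spice jar with a black cap, 41 mm across, 105 mm tall, behind the boxes; leave alone. Origin: centre of its underside.
- lemon_1: Lemon, 72x55x56 mm, behind the boxes; leave alone. Origin: its underside.
- spoon_1: Steel spoon lying flat, 188 mm long, at the right; leave alone. Origin: its underside.

How it is judged:
By the outcome, as a careful person would: the job done as asked, in the order asked, and still so for the second after the job is handed in, with the robot touching nothing.
It also fails if it takes over 58 s, if anything falls off the work surface, if the arm or the gripper's body presses on something with over 40 N, if the wrist force passes 120 N, or if a joint passes its speed limit or range.

ROBOT

A 6-joint arm with a two-finger parallel gripper is mounted at the origin on a cart in front of the work surface, level with it; the furniture and walls round the work are solid. World frame = base frame: x ahead of the robot, y to its left, z up, the work surface at z = 0. Lengths are in mm, angles in rad, forces in N, time in s.
With the tool pointing down it reaches from about 350 to 925 mm from the base axis. Payload 6.4 kg.
Tool frame: the origin (TCP) lies at the very end of the fingers, on their centre line; the grasp point (between the pads) lies 19 mm behind it; z points along the fingers, y is the line along which they close (so a half turn about z gives the same grasp; the last joint's range is limited). The gripper opens to 85 mm and grips with 20 to 120 N. Pads are 22 mm wide; open, the fingers measure 114 mm over their backs; the gripper's body (76 mm by 85 mm) begins 54 mm behind the grasp point. The pads swing forward as they close: fully open they stand 13 mm farther back than shut.
Start: joints at [1.014, 0.245, 1.558, -0, 1.339, -0.174], TCP at [242.786, 602.967, 231.29] pointing down, gripper open.
Joint ranges: [-3.13, 3.13], [-1.02, 2.26], [0.13, 2.54], [-0.95, 4.09], [0.21, 2.88], [-2.74, 2.74]. Speed limits (rad/s): [2.57, 2.57, 3.14, 3.14, 3.14, 3.14].

INTERFACE

Orientations are given as a unit quaternion [w, x, y, z].
In Python, from plant import arm gives the robot as it stands. The module is installed in compiled form; this text tells all that it offers.
- The arm moves only by the shell command python3 -m pendant 'ROWS' [FORCE]. ROWS is JSON, a list that holds one entry, the list of rows, each a list of 7 numbers: the opening, from -1 (shut) to 1 (fully open), then the shift along the tool's x, y, z in m, then the turn, a rotation vector about the tool's x, y, z in degrees. In form: [[[claw, tx, ty, tz, wx, wy, wz], ...]]. A call has exactly 8 rows; each row is the pose to reach, as a shift and turn from the pose commanded when the call began, along the tool's axes at that moment; what a row does not reach only later rows make up. A row lasts 1/12 s, in which the tool goes at most 41.7 mm and 7.16 degrees, less where a joint would pass 70% of its speed; a pose out of reach is approached as far as the arm can. A call with a gripper value outside its range is refused whole. The fingers move at their own pace and stop on an object; FORCE is the grip in N (left out, the last holds). Time passes only in rows, so rows that repeat a pose let the fingers close, or fill a call up. It gives the time, the measured TCP pose, the force, the opening and the grip force at its end, in the units of the state.
- arm.observe(): the state, without advancing time (a new reading comes with each control period).
- arm.grab_frame(name): name is "scene" or "top" or "wrist"; returns (picture, depth): 384x512x3 uint8, red, green, blue; 384x512 float32, mm along the optical axis (not along the pixel's ray), 0 where there is no reading.
- arm.camera_model(name): a dict with "fovy" (degrees; the focal length in pixels is half the picture's height over the tangent of half this angle, whatever the lens; pixels are square), "cx", "cy" (the principal point, pixels), "pose" (4x4, takes a point from camera to world coordinates). Camera axes: x right, y up, looking along -z (the intrinsics and any distortion apply to the point x, -y, -z); pixel columns grow to the right and rows downward; lengths in mm; the calibration is good to about 2 mm. A picture is of the moment at which its call begins: read the wrist's pose just before it. camera_model takes no time and is no camera call; for the wrist camera it gives the pose at the moment of the call.
- arm.job_done(): hands the job in; it is judged then, once.
The state is a dict: "time_s": time; "joints": joint angles; "joint_vel": joint speeds; "joint_efforts": joint torques, N m; "tool_pos": TCP position; "tcp_rot": TCP orientation; "wrist_force": force on the tool from outside, world axes, zero at the start; "moment": the same for the moment, N m; "gripper_width": finger opening in mm; "finger_force": force on a finger pad.
Only numpy, scipy, OpenCV 4.12 (cv2) and the standard library are available. Lean on these libraries where they do the work, as an engineer would, in place of code of your own. Each camera call takes 0.05 s, during which the arm holds its last target. There are 200 camera calls.

## Working session

There is one attempt and no reset: what is moved stays moved. The work goes in short steps, Python scripts to look and compute and a shell command to move; the robot and the scene stay as the last step left them, time stands still between calls to the robot, and variables do not carry over. Pictures are saved under pics/ and viewed, at most 10 in all, crops included, and the job is handed in when it is done.

```bash
mkdir -p pics
cat > h.py <<'E'
import numpy as np,cv2
from plant import arm
def pts(name,d,m):
    f=(d.shape[0]/2)/np.tan(np.radians(m['fovy'])/2)
    v,u=np.mgrid[:d.shape[0],:d.shape[1]]
    P=np.stack([(u-m['cx'])*d/f,-(v-m['cy'])*d/f,-d,np.ones_like(d)],-1)
    return (P@np.array(m['pose']).T)[...,:3]
def shot(name):
    m=arm.camera_model(name);im,d=arm.grab_frame(name)
    return im,d,pts(name,d,m)
E
python3 - <<'E'
from h import *
o=arm.observe();print(o['tool_pos'],o['tcp_rot'],o['time_s'])
for n in('scene','top'):
    im,d,P=shot(n);cv2.imwrite(f'pics/{n}0.png',im[...,::-1]);np.savez(f'{n}0.npz',im=im,d=d,P=P)
    m=arm.camera_model(n);print({k:(np.round(v,3).tolist()) for k,v in m.items()})
E
```

```text
[242.48771197 602.47716159 230.1820432 ] [-3.39127869e-04  1.90226414e-01  9.81739778e-01 -8.97434114e-04] 0.0
{'fovy': 56.324, 'cx': 255.908, 'cy': 186.663, 'pose': [[-0.809, 0.357, -0.467, 160.745], [-0.588, -0.494, 0.64, 285.544], [-0.002, 0.792, 0.61, 652.926], [0.0, 0.0, 0.0, 1.0]]}
{'fovy': 55.475, 'cx': 251.403, 'cy': 192.266, 'pose': [[-0.027, 0.995, -0.094, 483.585], [-1.0, -0.028, -0.01, -325.222], [-0.012, 0.093, 0.996, 1104.496], [0.0, 0.0, 0.0, 1.0]]}
```

View pics/scene0.png

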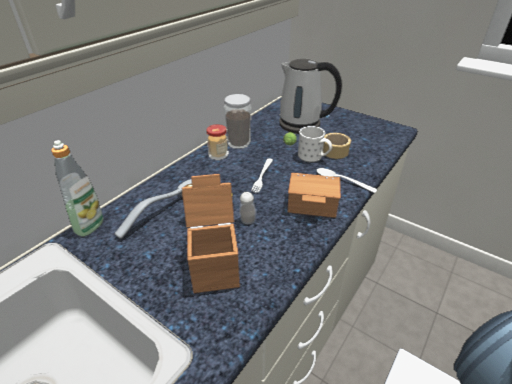

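View pics/top0.png

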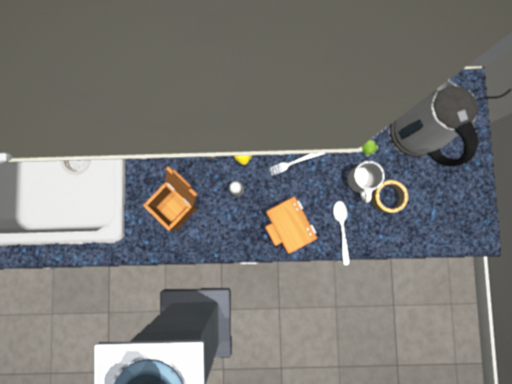

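Scene: open tall caddy at about (213,255) with its lid standing behind it (208,205), mill at (248,208), shut low box at (314,195) with its tab at (313,199). Top: caddy at (170,205), low box at (291,225) with tab at (272,232), and an overhead cabinet whose edge runs along row ~155.

Run:
```python
from h import *
for n in('scene','top'):
    z=np.load(f'{n}0.npz');im,d,P=z['im'],z['d'],z['P']
    hsv=cv2.cvtColor(im,cv2.COLOR_RGB2HSV)
    w=((hsv[...,0]<20)&(hsv[...,1]>110)&(hsv[...,2]>60)&(d>0))
    k,l,s,c=cv2.connectedComponentsWithStats(w.astype(np.uint8))
    c0=(hsv[...,2]<110)&(P[...,2]<15)&(P[...,2]>-15)&(d>0)
    print(n,'counter z',np.percentile(P[c0][:,2],[5,50,95]).round(1))
    for i in range(1,k):
        if s[i,4]<150: continue
        Q=P[l==i]; print(' comp',s[i],'min',np.percentile(Q,1,axis=0).round(),'max',np.percentile(Q,99,axis=0).round())
        for lo,hi,nm in((60,85,'lowtop'),(100,120,'talltop')):
            R=Q[(Q[:,2]>lo)&(Q[:,2]<hi)]
            if len(R)>30:
                r=cv2.minAreaRect(R[:,:2].astype(np.float32)); print('   ',nm,len(R),np.round(r[0],1),np.round(r[1],1),round(r[2],1),'z',np.median(R[:,2]).round(1))
                print('      ',cv2.boxPoints(r).round().tolist())
    if n=='top':
        Q=P[(P[...,2]>250)&(d>0)]; Q=Q[Q[:,0]>300]
        print('overhead',Q.min(0).round(),Q.max(0).round(),np.percentile(Q[:,2],[1,50]).round())
        print('row at col 170,291', [(r,P[r,170].round(),P[r,291].round()) for r in (140,148,152,155,158,162)])
```

```text
scene counter z [-3.2 -0.5  1.9]
 comp [207 125  19  17 248] min [ 837. -494.   71.] max [ 895. -435.  101.]
    lowtop 65 [ 852.6 -451.8] [49.3 19.6] 47.0 z 78.8
       [[829.0, -463.0], [843.0, -476.0], [877.0, -440.0], [862.0, -427.0]]
 comp [ 289  173   51   44 1905] min [ 411. -476.    6.] max [ 549. -356.   76.]
    lowtop 1236 [ 480.  -413.1] [132.  115.4] 25.4 z 73.4
       [[396.0, -389.0], [445.0, -494.0], [564.0, -437.0], [515.0, -333.0]]
 comp [ 183  174   50   53 2134] min [ 549. -169.  113.] max [630. -86. 215.]
    talltop 165 [ 643.6 -131.6] [ 85. 188.] 77.1 z 116.1
       [[543.0, -152.0], [726.0, -194.0], [745.0, -111.0], [562.0, -69.0]]
 comp [ 187  224   52   69 2987] min [ 481. -138.    5.] max [601. -19. 111.]
    lowtop 705 [542.4 -80.6] [96. 88.] 44.8 z 73.0
       [[477.0, -83.0], [539.0, -146.0], [607.0, -78.0], [545.0, -16.0]]
    talltop 663 [544.2 -81.8] [99.5 91.3] 44.6 z 108.4
       [[477.0, -84.0], [541.0, -149.0], [612.0, -79.0], [548.0, -14.0]]
top counter z [-3.8  0.   3.8]
 comp [ 144  167   53   63 1838] min [ 487. -170.    1.] max [632. -26. 216
[... 247 characters left out ...]
.0, -17.0]]
 comp [ 265  197   52   57 1702] min [ 415. -484.   -0.] max [ 558. -358.   78.]
    lowtop 1637 [ 481.1 -414.4] [133.6 113.5] 26.0 z 73.7
       [[396.0, -393.0], [446.0, -495.0], [566.0, -436.0], [516.0, -334.0]]
overhead [ 583. -500.  512.] [607.  81. 928.] [520. 833.]
row at col 170,291 [(140, array([ 604., -211.,  617.]), array([ 604., -378.,  597.])), (148, array([ 604., -200.,  569.]), array([ 604., -383.,  544.])), (152, array([ 604., -193.,  540.]), array([ 602., -385.,  520.])), (155, array([ 603., -188.,  519.]), array([ 698., -438.,    2.])), (158, array([700., -68.,   3.]), array([ 689., -438.,    3.])), (162, array([688., -67.,  -0.]), array([ 677., -438.,   -1.]))]
```

```bash
cat >> h.py <<'E'
from scipy.spatial.transform import Rotation as Ro
def Rt(az,tilt):  # tilt from vertical; tool y in the arm's plane
    a,t=np.radians([az,tilt]);c,s=np.cos(a),np.sin(a)
    z=np.array([np.sin(t)*c,np.sin(t)*s,-np.cos(t)]);y=np.array([np.cos(t)*c,np.cos(t)*s,np.sin(t)])
    return np.column_stack([np.cross(y,z),y,z])
def delta(p,az=None,tilt=None):
    o=arm.observe();q=o['tcp_rot'];R=Ro.from_quat([q[1],q[2],q[3],q[0]])
    T=R if az is None else Ro.from_matrix(Rt(az,tilt))
    print('to',np.round(p),(R.inv().apply(np.array(p)-o['tool_pos'])/1000).round(4),np.degrees((R.inv()*T).as_rotvec()).round(2))
E
python3 - <<'E'
from h import *
z=np.load('top0.npz');P,d,im=z['P'],z['d'],z['im']
m=((d>0)&(P[...,2]>25)&(P[...,2]<480)&(P[...,0]>380)).astype(np.uint8)
k,l,s,c=cv2.connectedComponentsWithStats(m)
for i in range(1,k):
    if s[i,4]>40: Q=P[l==i];print(s[i],np.percentile(Q,2,axis=0).round(),np.percentile(Q,98,axis=0).round())
z=np.load('scene0.npz');P,d=z['P'],z['d'];m=((d>0)&(P[...,2]>25)&(P[...,2]<480)&(P[...,0]>380)&(P[...,0]<800)).astype(np.uint8)
k,l,s,c=cv2.connectedComponentsWithStats(m);print('scene')
for i in range(1,k):
    if s[i,4]>40: Q=P[l==i];print(s[i],np.percentile(Q,2,axis=0).round(),np.percentile(Q,98,axis=0).round())
delta([400,-110,330],-20,35)
E
```

```text
[471  32  41  32 598] [  959. -1100.    27.] [ 967. -992.  187.]
[ 394   80   85   87 4696] [ 637. -864.   45.] [ 820. -745.  243.]
[362 140  16  15 169] [ 689. -688.   27.] [ 726. -647.   47.]
[234 155  18  10 113] [ 670. -313.   29.] [ 694. -268.   53.]
[349 162  59  51 988] [ 520. -760.   26.] [ 654. -605.   92.]
[ 143  167   54   64 1373] [ 486. -167.   31.] [628. -29. 216.]
[230 182  14  15 174] [ 575. -290.   33.] [ 610. -255.   91.]
[ 266  197   51   57 1755] [ 421. -483.   69.] [ 552. -363.   78.]
scene
[ 361    0  116   85 7439] [  387. -1507.    33.] [  789. -1490.   353.]
[   0    7  298  118 3768] [ 609. -457.  462.] [612. 153. 480.]
[ 282   58   68   98 3865] [ 531. -853.   28.] [ 792. -605.  241.]
[283 132  13  10 102] [ 689. -676.   25.] [ 724. -642.   45.]
[ 288  173   52   38 1710] [ 413. -474.   27.] [ 546. -357.   76.]
[ 181  174   58  112 5102] [ 484. -163.   30.] [626. -21. 210.]
[239 192  17  27 348] [ 575. -278.   27.] [ 607. -249.   88.]
to [ 400 -110  330] [-0.4122 -0.6023 -0.0988] [-27.84 -26.77  85.1 ]
```

```bash
python3 -m pendant '[[[-1,-0.023,-0.033,-0.006,0,0,5],[-1,-0.046,-0.067,-0.012,0,0,10],[-1,-0.07,-0.1,-0.018,-2,-2,15],[-1,-0.093,-0.134,-0.024,-4,-4,20],[-1,-0.115,-0.167,-0.03,-7,-6,25],[-1,-0.138,-0.2,-0.036,-9,-9,30],[-1,-0.16,-0.234,-0.042,-11,-11,35],[-1,-0.185,-0.267,-0.047,-13,-12,40]]]' 30
python3 - <<'E'
from h import *
delta([400,-110,330],-20,35)
E
```

```text
time_s: 0.77
tool_pos: [313.8, 284.8, 277.9]
tcp_rot: [0.122, 0.512, 0.846, 0.09]
wrist_force: [1.4, -0.7, 0.7]
gripper_width: 0.2
finger_force: 0.0
to [ 400 -110  330] [-0.3948 -0.0945 -0.0346] [-15.08 -14.59  44.89]
```

```bash
python3 -m pendant '[[[-1,-0.04,-0.01,-0.004,-2,-2,6],[-1,-0.08,-0.019,-0.007,-4,-4,11],[-1,-0.12,-0.029,-0.01,-6,-6,17],[-1,-0.16,-0.038,-0.014,-8,-8,22],[-1,-0.2,-0.048,-0.017,-9,-9,28],[-1,-0.24,-0.057,-0.021,-11,-11,34],[-1,-0.28,-0.067,-0.025,-13,-13,39],[-1,-0.32,-0.077,-0.028,-15,-15,45]]]'
python3 - <<'E'
from h import *
delta([400,-110,330],-20,35)
delta([638,-176,270],-20,35)
E
```

```text
time_s: 1.43
tool_pos: [384.6, -35.9, 320.9]
tcp_rot: [0.25, 0.783, 0.544, 0.17]
wrist_force: [0.7, 0.8, 0.4]
gripper_width: 0.1
finger_force: 0.0
to [ 400 -110  330] [-0.0641  0.038   0.0161] [ 0.22  0.52 -0.21]
to [ 638 -176  270] [-0.0424  0.2044  0.2069] [ 0.22  0.52 -0.21]
```

```bash
python3 -m pendant '[[[-1,-0.006,0.026,0.026,0,0,0],[-1,-0.012,0.052,0.052,0,0,0],[-1,-0.018,0.078,0.078,0,0,0],[-1,-0.024,0.104,0.104,0,0,0],[-1,-0.03,0.13,0.13,0,0,0],[-1,-0.036,0.156,0.156,0,0,0],[-1,-0.04,0.182,0.182,0,0,0],[-1,-0.042,0.204,0.207,0,0,0]]]'
python3 - <<'E'
from h import *
delta([638,-176,270],-20,35)
delta([638,-176,195],-20,35)
im,d,P=shot('scene');cv2.imwrite('pics/s1.png',im[100:330,100:400,::-1])
E
```

```text
time_s: 2.1
tool_pos: [640.1, -173.4, 266.9]
tcp_rot: [0.248, 0.782, 0.546, 0.169]
wrist_force: [-0.5, 0.2, 2.1]
gripper_width: -0.1
finger_force: 0.0
to [ 638 -176  270] [-0.0032  0.0009 -0.0032] [-0.05  0.42  0.03]
to [ 638 -176  195] [-0.0027 -0.0421  0.0583] [-0.05  0.42  0.03]
```

View pics/s1.png

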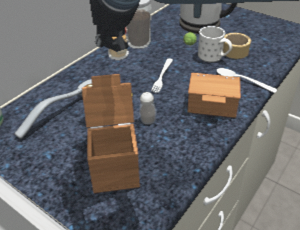

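The gripper hangs above and behind the lid at crop (113,35), and the lid tip is at crop (105,82). I'll descend now.

```bash
python3 -m pendant '[[[-1,0,-0.007,0.01,0,0,0],[-1,0,-0.014,0.02,0,0,0],[-1,-0.001,-0.021,0.029,0,0,0],[-1,-0.001,-0.028,0.039,0,0,0],[-1,-0.002,-0.035,0.049,0,0,0],[-1,-0.003,-0.042,0.058,0,0,0],[-1,-0.003,-0.042,0.058,0,0,0],[-1,-0.003,-0.042,0.058,0,0,0]]]'
python3 - <<'E'
from h import *
o=arm.observe();print(o['wrist_force'])
for s in (50,20,-10,-25): delta(np.array([578+.707*s,-116-.707*s,195]),-20,35)
E
```

```text
time_s: 2.82
tool_pos: [636.2, -175.0, 196.4]
tcp_rot: [0.249, 0.781, 0.547, 0.17]
wrist_force: [0.2, 0.5, 0.8]
gripper_width: -0.2
finger_force: 0.0
[0.22830832 0.48693095 0.76122696]
to [ 613. -151.  195.] [ 0.0144 -0.025  -0.0159] [0.03 0.4  0.06]
to [ 592. -130.  195.] [ 0.0269 -0.0472 -0.0316] [0.03 0.4  0.06]
to [ 571. -109.  195.] [ 0.0395 -0.0695 -0.0473] [0.03 0.4  0.06]
to [560. -98. 195.] [ 0.0458 -0.0806 -0.0551] [0.03 0.4  0.06]
```

```bash
python3 -m pendant '[[[-1,0.006,-0.01,-0.007,0,0,0],[-1,0.011,-0.02,-0.013,0,0,0],[-1,0.017,-0.03,-0.02,0,0,0],[-1,0.022,-0.04,-0.027,0,0,0],[-1,0.028,-0.049,-0.033,0,0,0],[-1,0.034,-0.059,-0.04,0,0,0],[-1,0.04,-0.07,-0.047,0,0,0],[-1,0.046,-0.081,-0.055,0,0,0]]]'; python3 -m pendant '[[[-1,0,0,0,0,0,0],[-1,0,0,0,0,0,0],[-1,0,0,0,0,0,0],[-1,0,0,-0.01,0,0,0],[-1,0,0,-0.025,0,0,0],[-1,0,0,-0.04,0,0,0],[-1,0,0,-0.06,0,0,0],[-1,0,0,-0.08,0,0,0]]]'
python3 - <<'E'
from h import *
im,d,P=shot('scene');cv2.imwrite('pics/s2.png',im[100:330,100:400,::-1])
E
```

```text
time_s: 3.48
tool_pos: [559.6, -97.5, 194.7]
tcp_rot: [0.248, 0.781, 0.547, 0.17]
wrist_force: [0.9, 0.8, -0.4]
gripper_width: -0.4
finger_force: 0.0
time_s: 4.15
tool_pos: [517.2, -82.2, 260.8]
tcp_rot: [0.248, 0.782, 0.546, 0.169]
wrist_force: [0.2, -0.9, 0.4]
gripper_width: 0.0
finger_force: 0.0
```

View pics/s2.png

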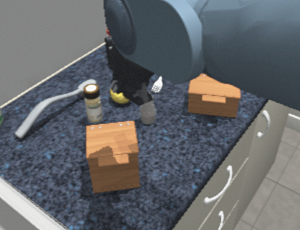

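Tall lid is shut (crop (113,140), flat top); the spice jar (93,100), lemon (120,95) and mill (148,112) look undisturbed. Next, on to the low box.

Run:
```python
from h import *
delta([430,-290,200],-70,65)
```

```text
to [ 430 -290  200] [-0.225  -0.0475  0.0481] [-27.59 -38.45  32.52]
```

```bash
python3 -m pendant '[[[-1,-0.028,-0.006,0.006,-3,-4,4],[-1,-0.056,-0.012,0.012,-6,-9,8],[-1,-0.084,-0.018,0.018,-10,-14,12],[-1,-0.112,-0.024,0.024,-13,-18,15],[-1,-0.14,-0.03,0.03,-16,-22,19],[-1,-0.17,-0.036,0.036,-20,-27,23],[-1,-0.2,-0.042,0.042,-23,-32,27],[-1,-0.225,-0.048,0.048,-27,-37,31]]]'
python3 - <<'E'
from h import *
delta([435,-295,200],-70,65)
delta([433,-305,40],-70,65)
print(arm.observe()['joints'])
im,d,P=shot('top');cv2.imwrite('pics/t2.png',im[130:300,100:400,::-1])
hsv=cv2.cvtColor(im,cv2.COLOR_RGB2HSV)
w=((hsv[...,0]<20)&(hsv[...,1]>110)&(hsv[...,2]>60)&(d>0)&(P[...,0]<650)&(P[...,2]>20)&(P[...,2]<240))
k,l,s,c=cv2.connectedComponentsWithStats(w.astype(np.uint8))
for i in range(1,k):
    if s[i,4]>100: Q=P[l==i];print(s[i],np.percentile(Q,[1,50,99],axis=0).round().tolist(),cv2.boxPoints(cv2.minAreaRect(Q[Q[:,2]>60][:,:2].astype(np.float32))).round().tolist())
E
```

```text
time_s: 4.87
tool_pos: [400.5, -296.0, 220.7]
tcp_rot: [0.461, 0.849, 0.228, 0.119]
wrist_force: [-0.1, 0.2, -0.3]
gripper_width: 0.2
finger_force: 0.0
to [ 435 -295  200] [ 0.0306 -0.0082  0.0249] [-8.06 -8.33  5.22]
to [ 433 -305   40] [ 0.0253 -0.1381  0.1187] [-8.06 -8.33  5.22]
[-0.72250741 -0.50778901  2.47501198 -0.94469535  0.3455345   1.0919656 ]
[ 142  182   54   50 1578] [[483.0, -147.0, 34.0], [537.0, -83.0, 118.0], [603.0, -22.0, 123.0]] [[461.0, -71.0], [541.0, -153.0], [615.0, -81.0], [536.0, 1.0]]
[ 266  197   51   57 1611] [[416.0, -484.0, 68.0], [482.0, -417.0, 74.0], [556.0, -359.0, 78.0]] [[396.0, -393.0], [446.0, -495.0], [566.0, -436.0], [516.0, -334.0]]
```

View pics/t2.png

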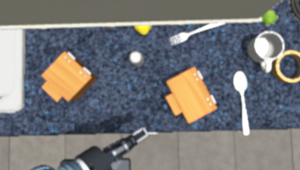

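The tall lid is shut and level (about 119 mm), at crop (67,75); the low box is unmoved, with its tab at crop (172,103). The arm is at the j4 limit here, so I'll use a steeper, less turned tool (azimuth -50, tilt 45).

Run:
```python
from h import *
delta([430,-290,160],-48,45)
```

```text
to [ 430 -290  160] [ 0.0341 -0.0472  0.04  ] [11.89 10.32 -7.45]
```

```bash
python3 -m pendant '[[[-1,0.008,-0.012,0.01,3,2.6,-1.9],[-1,0.017,-0.024,0.02,6,5.2,-3.7],[-1,0.026,-0.036,0.03,9,7.7,-5.6],[-1,0.034,-0.047,0.04,11.9,10.3,-7.5],[-1,0.034,-0.047,0.04,11.9,10.3,-7.5],[-1,0.034,-0.047,0.04,11.9,10.3,-7.5],[-1,0.034,-0.047,0.04,11.9,10.3,-7.5],[-1,0.034,-0.047,0.04,11.9,10.3,-7.5]]]'
python3 - <<'E'
from h import *
print(arm.observe()['joints'].round(2))
delta([430,-290,160],-48,45)
delta([432,-315,60],-48,45)
E
```

```text
time_s: 5.58
tool_pos: [434.2, -286.1, 161.4]
tcp_rot: [0.357, 0.86, 0.337, 0.139]
wrist_force: [-0.6, 0.2, 0.7]
gripper_width: 0.4
finger_force: 0.0
[-0.79 -0.34  2.4  -0.1   0.29  0.12]
to [ 430 -290  160] [-0.0057 -0.001   0.001 ] [ 0.05 -0.41  0.57]
to [ 432 -315   60] [-0.021  -0.0579  0.0856] [ 0.05 -0.41  0.57]
```

Run:
```python
from h import *
delta([436,-322,60],-52,38)
```

```text
to [ 436 -322   60] [-0.0228 -0.0523  0.0912] [ 7.05 -3.02  3.59]
```

```bash
python3 -m pendant '[[[-1,-0.004,-0.009,0.015,1.2,-0.5,0.6],[-1,-0.008,-0.018,0.03,2.4,-1,1.2],[-1,-0.012,-0.026,0.046,3.6,-1.5,1.8],[-1,-0.016,-0.035,0.061,4.8,-2,2.4],[-1,-0.019,-0.044,0.076,6,-2.5,3],[-1,-0.023,-0.052,0.091,7,-3,3.6],[-1,-0.023,-0.052,0.091,7,-3,3.6],[-1,-0.023,-0.052,0.091,7,-3,3.6]]]'
python3 - <<'E'
from h import *
print(arm.observe()['joints'].round(2))
x=np.array([.434,-.901]);e=np.array([455.5,-363])
for s,z in((-38,36),(-15,36),(2,36)): delta([*(e+s*x),z],-52,38)
E
```

```text
time_s: 6.25
tool_pos: [437.0, -320.5, 67.4]
tcp_rot: [0.304, 0.895, 0.308, 0.103]
wrist_force: [-0.3, 0.7, 0.3]
gripper_width: 0.1
finger_force: 0.0
[-0.81 -0.01  2.3  -0.29  0.21  0.36]
to [ 439. -329.   36.] [-0.0035 -0.0129  0.0296] [-0.5   0.13  0.04]
to [ 449. -349.   36.] [-0.0083  0.0049  0.0433] [-0.5   0.13  0.04]
to [ 456. -365.   36.] [-0.0119  0.0181  0.0534] [-0.5   0.13  0.04]
```

Run:
```python
from h import *
x=np.array([.434,-.901]);e=np.array([455.5,-363])
for s,z in((-38,34),(2,34)): delta([*(e+s*x),z],-62,35)
```

```text
to [ 439. -329.   34.] [-0.0035 -0.0141  0.0312] [ 2.51 -5.78  8.1 ]
to [ 456. -365.   34.] [-0.0119  0.0169  0.055 ] [ 2.51 -5.78  8.1 ]
```

```bash
python3 -m pendant '[[[-1,-0.001,-0.003,0.003,0.8,-2,2.7],[-1,-0.001,-0.006,0.008,1.7,-4,5.4],[-1,-0.002,-0.01,0.016,2.5,-5.8,8.1],[-1,-0.003,-0.014,0.024,2.5,-5.8,8.1],[-1,-0.0035,-0.014,0.031,2.5,-5.8,8.1],[-1,-0.0035,-0.014,0.031,2.5,-5.8,8.1],[-1,-0.0035,-0.014,0.031,2.5,-5.8,8.1],[-1,-0.0035,-0.014,0.031,2.5,-5.8,8.1]]]'
python3 - <<'E'
from h import *
print(arm.observe()['joints'].round(2))
x=np.array([.434,-.901]);e=np.array([455.5,-363])
for s,z in((-38,34),(2,34)): delta([*(e+s*x),z],-62,35)
im,d,P=shot('wrist');cv2.imwrite('pics/w3.png',im[...,::-1])
E
```

```text
time_s: 6.92
tool_pos: [439.1, -328.8, 35.4]
tcp_rot: [0.293, 0.925, 0.23, 0.073]
wrist_force: [-1.2, 0.8, -0.5]
gripper_width: -0.3
finger_force: 0.0
[-0.77  0.11  2.24 -0.74  0.27  0.98]
to [ 439. -329.   34.] [-0.0001 -0.0009  0.0011] [ 0.1  -0.01 -0.03]
to [ 456. -365.   34.] [-0.0017  0.0318  0.0241] [ 0.1  -0.01 -0.03]
```

View pics/w3.png

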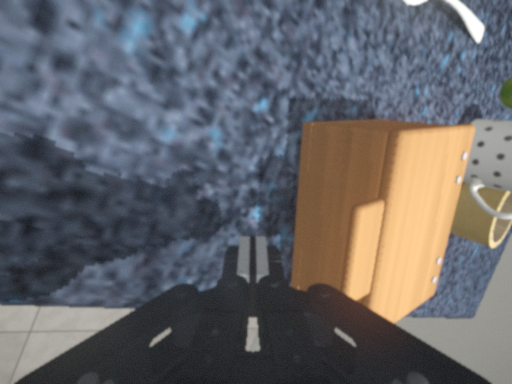

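The pose is reached: closed fingertips at (253,245), box front to the right with the tab at (362,245), level with the fingers. Now move in under the tab.

```bash
python3 -m pendant '[[[-1,0,0.006,0.005,0,0,0],[-1,0,0.012,0.009,0,0,0],[-1,-0.001,0.018,0.014,0,0,0],[-1,-0.001,0.024,0.018,0,0,0],[-1,-0.002,0.03,0.023,0,0,0],[-1,-0.002,0.032,0.024,0,0,0],[-1,-0.002,0.032,0.024,0,0,0],[-1,-0.002,0.032,0.024,0,0,0]]]'
python3 - <<'E'
from h import *
o=arm.observe();print(o['joints'].round(2),o['tool_pos'].round(1))
x=np.array([.434,-.901]);h=np.array([455.5,-363])+114*x
# arc: tool centre follows the rotation of its start point (s=2,z=34 rel. tab edge) by tab-edge motion
for t in range(10,121,10):
    a=np.radians(t); ds=114*(1-np.cos(a)); dz=114*np.sin(a)
    delta([*(h+(-114+2+ds)*x),34+dz])
E
```

```text
time_s: 7.63
tool_pos: [455.7, -365.1, 32.9]
tcp_rot: [0.292, 0.926, 0.23, 0.072]
wrist_force: [0.0, -0.4, -1.0]
gripper_width: 0.1
finger_force: 0.0
[-0.8   0.19  2.16 -0.67  0.26  0.89] [ 455.7 -365.1   32.9]
to [ 457. -366.   54.] [ 0.0006  0.0134 -0.0161] [0. 0. 0.]
to [ 459. -371.   73.] [ 0.0004  0.0287 -0.0289] [0. 0. 0.]
to [ 463. -379.   91.] [ 0.0001  0.0459 -0.0388] [0. 0. 0.]
to [ 468. -389.  107.] [-0.0004  0.0645 -0.0456] [0. 0. 0.]
to [ 474. -401.  121.] [-0.0009  0.0841 -0.0491] [0. 0. 0.]
to [ 481. -416.  133.] [-0.0015  0.1039 -0.0491] [0. 0. 0.]
to [ 489. -432.  141.] [-0.0022  0.1235 -0.0457] [0. 0. 0.]
to [ 497. -450.  146.] [-0.003   0.1422 -0.0389] [0. 0. 0.]
to [ 506. -468.  148.] [-0.0038  0.1594 -0.029 ] [0. 0. 0.]
to [ 514. -485.  146.] [-0.0045  0.1746 -0.0162] [0. 0. 0.]
to [ 523. -503.  141.] [-0.0053  0.1873 -0.001 ] [0. 0. 0.]
to [ 531. -519.  133.] [-0.006   0.1973  0.0162] [0. 0. 0.]
```

```bash
python3 -m pendant '[[[-1,0,0.006,-0.008,0,0,0],[-1,0,0.013,-0.016,0,0,0],[-1,0,0.021,-0.023,0,0,0],[-1,0,0.029,-0.029,0,0,0],[-1,0,0.037,-0.034,0,0,0],[-1,0,0.046,-0.039,0,0,0],[-1,0,0.055,-0.042,0,0,0],[-1,0,0.064,-0.045,0,0,0]]]'
python3 - <<'E'
from h import *
im,d,P=shot('scene');cv2.imwrite('pics/s4.png',cv2.resize(im[120:260,220:400,::-1],None,fx=2,fy=2))
x=np.array([.434,-.901]);h=np.array([455.5,-363])+114*x
for t in range(50,121,10):
    a=np.radians(t); ds=114*(1-np.cos(a)); dz=114*np.sin(a)
    delta([*(h+(-114+2+ds)*x),34+dz])
E
```

```text
time_s: 8.3
tool_pos: [467.9, -387.8, 106.4]
tcp_rot: [0.291, 0.926, 0.231, 0.072]
wrist_force: [-0.9, 1.4, -0.2]
gripper_width: 0.3
finger_force: 0.5
to [ 474. -401.  121.] [-0.0014  0.0174 -0.0029] [0. 0. 0.]
to [ 481. -416.  133.] [-0.002   0.0373 -0.0028] [0. 0. 0.]
to [ 489. -432.  141.] [-0.0027  0.0568  0.0007] [0. 0. 0.]
to [ 497. -450.  146.] [-0.0035  0.0755  0.0075] [0. 0. 0.]
to [ 506. -468.  148.] [-0.0043  0.0927  0.0175] [0. 0. 0.]
to [ 514. -485.  146.] [-0.005   0.1078  0.0303] [0. 0. 0.]
to [ 523. -503.  141.] [-0.0058  0.1205  0.0456] [0. 0. 0.]
to [ 531. -519.  133.] [-0.0065  0.1304  0.0628] [0. 0. 0.]
```

View pics/s4.png

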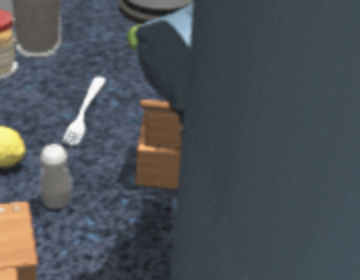

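The lid is up off the box rim at (160,120) and following the finger. I'll continue over the top.

```bash
python3 -m pendant '[[[-1,-0.001,0.008,-0.002,0,0,0],[-1,-0.001,0.017,-0.003,0,0,0],[-1,-0.002,0.027,-0.003,0,0,0],[-1,-0.002,0.037,-0.003,0,0,0],[-1,-0.002,0.047,-0.002,0,0,0],[-1,-0.003,0.057,0.0005,0,0,0],[-1,-0.003,0.066,0.004,0,0,0],[-1,-0.0035,0.0755,0.0075,0,0,0]]]'; python3 -m pendant '[[[-1,0,0.006,0.003,0,0,0],[-1,-0.001,0.012,0.006,0,0,0],[-1,-0.001,0.018,0.01,0,0,0],[-1,-0.001,0.024,0.016,0,0,0],[-1,-0.001,0.028,0.019,0,0,0],[-1,-0.001,0.028,0.019,0,0,0],[-1,-0.001,0.028,0.019,0,0,0],[-1,-0.001,0.028,0.019,0,0,0]]]';python3 - <<'E'
from h import *
im,d,P=shot('scene');cv2.imwrite('pics/s5.png',cv2.resize(im[100:260,220:420,::-1],None,fx=2,fy=2))
x=np.array([.434,-.901]);h=np.array([455.5,-363])+114*x
delta([*(h-40*x),165]);delta([*(h-110*x),220]);delta([400,-250,300])
E
```

```text
time_s: 9.02
tool_pos: [496.7, -449.6, 144.1]
tcp_rot: [0.292, 0.925, 0.23, 0.073]
wrist_force: [0.8, 0.1, 0.1]
gripper_width: 0.0
finger_force: 0.1
time_s: 9.68
tool_pos: [511.1, -478.6, 144.0]
tcp_rot: [0.292, 0.925, 0.231, 0.072]
wrist_force: [-0.8, -0.2, -0.5]
gripper_width: -0.1
finger_force: 0.0
to [ 488. -430.  165.] [ 0.0021 -0.0324 -0.0482] [0. 0. 0.]
to [ 457. -367.  220.] [ 0.0049 -0.0582 -0.1334] [0. 0. 0.]
to [ 400 -250  300] [ 0.009  -0.1187 -0.2733] [0. 0. 0.]
```

View pics/s5.png

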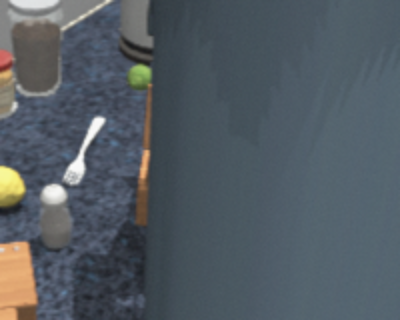

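The arm blocks most of the view, but the lid edge stands up at (150,110). I'll retreat forward and up, then check from above.

```bash
python3 -m pendant '[[[-1,0,-0.01,-0.015,0,0,0],[-1,0.001,-0.02,-0.03,0,0,0],[-1,0.002,-0.032,-0.048,0,0,0],[-1,0.003,-0.042,-0.08,0,0,0],[-1,0.004,-0.052,-0.112,0,0,0],[-1,0.006,-0.07,-0.145,0,0,0],[-1,0.007,-0.09,-0.175,0,0,0],[-1,0.008,-0.11,-0.21,0,0,0]]]'
python3 - <<'E'
from h import *
delta([330,0,330],-10,20)
E
```

```text
time_s: 10.4
tool_pos: [418.4, -287.7, 253.1]
tcp_rot: [0.291, 0.926, 0.23, 0.072]
wrist_force: [-0.0, -0.2, 1.0]
gripper_width: -0.2
finger_force: 0.0
to [330   0 330] [ 0.0567 -0.1982 -0.2324] [ 13.89  24.11 -46.31]
```

```bash
python3 -m pendant '[[[-1,0.006,-0.02,-0.026,2,3,-6],[-1,0.012,-0.04,-0.052,3,6,-11],[-1,0.018,-0.06,-0.078,5,9,-17],[-1,0.025,-0.08,-0.1,7,12,-22],[-1,0.032,-0.1,-0.125,8,15,-28],[-1,0.04,-0.12,-0.15,10,18,-34],[-1,0.046,-0.14,-0.175,12,21,-39],[-1,0.05,-0.16,-0.2,14,24,-46]]]'
python3 - <<'E'
from h import *
o=arm.observe();print(o['joints'].round(2))
for n in('scene','top'):
    im,d,P=shot(n)
    if n=='scene': a=im[60:330,100:400,::-1]
    else: cv2.imwrite('pics/f.png',np.vstack([a,im[130:300,100:400,::-1]]))
    hsv=cv2.cvtColor(im,cv2.COLOR_RGB2HSV)
    w=((hsv[...,0]<20)&(hsv[...,1]>110)&(hsv[...,2]>60)&(d>0)&(P[...,0]<650)&(P[...,2]>20)&(P[...,2]<240))
    k,l,s,c=cv2.connectedComponentsWithStats(w.astype(np.uint8))
    for i in range(1,k):
        if s[i,4]>100: Q=P[l==i];print(n,s[i],np.percentile(Q,[1,99],axis=0).round().tolist())
x=np.array([.434,-.901]);h=np.array([455.5,-363])+114*x
Q=P[w]; Q=Q[(Q[:,2]>120)&(Q[:,1]<-300)]; print('lid slope s,z', [( ((q[:2]-h)@x).round(),q[2].round()) for q in Q[::max(1,len(Q)//6)]])
E
```

```text
time_s: 11.07
tool_pos: [347.5, -47.1, 325.7]
tcp_rot: [0.135, 0.758, 0.628, 0.112]
wrist_force: [0.5, 0.3, -0.1]
gripper_width: 0.0
finger_force: 0.0
[-0.56 -0.92  2.31  0.13  1.42 -0.37]
scene [ 186  221   53   67 2956] [[480.0, -134.0, 22.0], [597.0, -18.0, 120.0]]
top [ 142  182   55   50 1582] [[484.0, -147.0, 33.0], [603.0, -22.0, 123.0]]
top [ 267  188   68   65 1517] [[418.0, -520.0, 25.0], [573.0, -364.0, 172.0]]
lid slope s,z [(np.float64(34.0), np.float64(148.0)), (np.float64(30.0), np.float64(143.0)), (np.float64(40.0), np.float64(173.0)), (np.float64(23.0), np.float64(127.0)), (np.float64(26.0), np.float64(134.0)), (np.float64(37.0), np.float64(153.0)), (np.float64(29.0), np.float64(138.0))]
```

View pics/f.png

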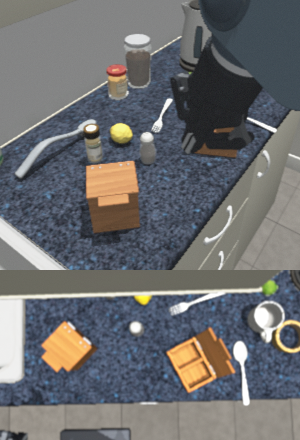

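Tall lid is shut (lower-left in the top view, 68,345). The low box's lid lies back at about 20° past upright, i.e. 1.92 rad, at (215,350). The boxes and other items are unmoved and the arm is clear.

```bash
python3 -c "
from plant import arm
print(arm.job_done())"
```

```text
the job is handed in; nothing more can be done
None
```

The job is handed in, at about 11 s on the robot's clock: the tall caddy's lid was shut first, then the low box's lid was flipped fully back against its stop. In the last pictures both boxes stood where they were, the other items looked undisturbed, and the arm was clear of everything.

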